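Put the grind test kit away in its trays

TASK

The kit of the grind test was left in one pile: take it apart from the top down and put each piece straight away in its own place: the blue-capped vial upright in the empty middle cell of the white vial tray, then the scraper flat in the tray with the green felt, the frame applicator in the tray with the blue felt over its raised block, and last the grind gauge in the long tray with the red felt. The ground faces must lie flat on the felt, within the lips. Keep the vial upright, set things down without dropping them, and do not push or tip the glass beaker and the amber jar.

Things in the scene. Friction and masses are not known exactly. Their poses are not given: they have to be found in the camera images.
- vial: Sample vial with a blue cap and a cream body, a cylinder 25 mm across and 67 mm tall (cap 24 mm across, from 56 mm up), about 0.03 kg. At the start it stands on top of the pile, upright on the scraper (another like it stands by the back wall and stays there). Origin: centre of its foot; z up.
- gauge_scraper: Steel scraper blade, a plain flat plate 38 (x) x 90 (y) x 6.5 (z) mm, about 0.15 kg. At the start it lies flat across the frame applicator, under the vial, its length crosswise to the applicator's. Origin: centre of the underside; y along its length, z up. Take it across the 38 mm.
- film_applicator: Steel frame applicator: a rectangular open frame 50 (x) x 84 (y) x 22 (z) mm with an opening 30 x 60 mm right through its middle, about 0.3 kg. At the start it lies on the grind gauge, under the scraper, its length about along the gauge's. Origin: centre of the underside; y along its length, z up. Take it across the 50 mm.
- grind_gauge: Steel grind gauge, a flat block 60 (x) x 170 (y) x 12.5 (z) mm, 0.5 to 0.8 kg; the bottom of the pile, lying on the worktop. Origin: centre of the underside; y along its length, z up. Take it across the 60 mm, at the middle of its length.
- vial_tray: White tray, fixed, 46 (x) x 132 (y) x 22 (z) mm: three 40 x 40 mm cells in a row along y, floor 3 mm above the worktop, walls 22 mm high. Fixed 67 mm vials, amber and white, stand in the end cells; the middle cell is empty. Origin: centre of the underside, under the middle of the empty cell; z up. Fingers closing along its x clear the other vials.
- scraper_tray: Grey tray, fixed, 70 x 122 x 12 mm high; green felt floor 54 x 106 mm, 4 mm above the worktop (8 mm play round the scraper), lips 8 mm over the felt, leaning outward; finger gap 60 mm wide amid each long side, down to the felt. Origin: centre of the underside; y along it, z up.
- applicator_tray: Grey tray, fixed, 82 x 116 x 12 mm high; blue felt floor 66 x 100 mm, 4 mm above the worktop (8 mm play round the applicator), lips 8 mm over the felt, leaning outward; finger gap 60 mm wide amid each long side, down to the felt. Origin: centre of the underside; y along it, z up. Block 14 x 44 mm in its middle, 6.5 mm over the felt: the frame goes round it.
- gauge_tray: Grey tray, fixed, 92 x 202 x 12 mm high; dark red felt floor 76 x 186 mm, 4 mm above the worktop (8 mm play round the gauge), lips 8 mm over the felt, leaning outward; finger gap 66 mm wide amid each long side, down to the felt. Origin: centre of the underside; y along it, z up.
- beaker: Small glass beaker, 68 mm across and 72 mm tall, loose, standing at the near right corner of the worktop; a bystander, not to be pushed or tipped. Origin: centre of its foot; z up.
- jar_amber: Amber jar with a brown lid, 49 mm across and 76 mm tall, loose, standing at the right behind the trays; a bystander, not to be pushed or tipped. Origin: centre of its foot; z up.

How it is judged:
On the way, in this order (a step that is already met when the one before it is completed fails the run):
1. the vial stands upright in the empty middle cell of the vial tray (horizontal distance between vial and vial_tray below 0.013 m and z of vial in the frame of vial_tray between 0 and 0.006 m and angle between vial's own z axis and vertical below 0.1 rad), for 0.2 s.
2. the scraper lies flat in the tray with the green felt (horizontal distance between gauge_scraper and scraper_tray below 0.013 m and z of gauge_scraper in the frame of scraper_tray between 0 and 0.0065 m and angle between gauge_scraper's own z axis and vertical below 0.06 rad and angle between the y axis of gauge_scraper and the y axis of scraper_tray, either way round below 0.3 rad), for 0.2 s.
3. the frame applicator lies flat in the tray with the blue felt, round its raised block (horizontal distance between film_applicator and applicator_tray below 0.013 m and z of film_applicator in the frame of applicator_tray between 0 and 0.0065 m and angle between film_applicator's own z axis and vertical below 0.06 rad and angle between the y axis of film_applicator and the y axis of applicator_tray, either way round below 0.3 rad), for 0.2 s.
4. the grind gauge lies flat in the long tray with the red felt (horizontal distance between grind_gauge and gauge_tray below 0.013 m and z of grind_gauge in the frame of gauge_tray between 0 and 0.0065 m and angle between grind_gauge's own z axis and vertical below 0.06 rad and angle between the y axis of grind_gauge and the y axis of gauge_tray, either way round below 0.2 rad), for 0.2 s.
At the end, for the whole second after the job is handed in: The vial stands upright on the floor of the middle cell of the vial tray; the scraper, the applicator and the gauge lie flat (within 0.06 rad) on the felt of the green, blue and red trays, each centred within 13 mm and along its tray (gauge within 0.2 rad, the others 0.3 rad); all four at rest (all of step 1 and all of step 2 and all of step 3 and all of step 4 and linear speed of each of vial, gauge_scraper, film_applicator, grind_gauge below 0.02 m/s and angular speed of each of vial, gauge_scraper, film_applicator, grind_gauge below 0.2 rad/s); the robot touches nothing.
It fails at once if the vial is tipped over (angle between vial's own z axis and vertical above 0.6 rad).
It fails at once if the glass beaker is pushed away or tipped (distance of beaker from where it was at the start of the episode above 0.02 m or angle between beaker's own z axis and vertical above 0.3 rad).
It fails at once if the amber jar is pushed away or tipped (distance of jar_amber from where it was at the start of the episode above 0.02 m or angle between jar_amber's own z axis and vertical above 0.3 rad).
It fails at once if a piece of the kit is dropped (moves faster than 0.6 m/s with no finger on it) ((linear speed of vial above 0.6 m/s and contact force between the fingers and vial below 0.05 N) or (linear speed of gauge_scraper above 0.6 m/s and contact force between the fingers and gauge_scraper below 0.05 N) or (linear speed of film_applicator above 0.6 m/s and contact force between the fingers and film_applicator below 0.05 N) or (linear speed of grind_gauge above 0.6 m/s and contact force between the fingers and grind_gauge below 0.05 N)).
It also fails if it takes over 125 s, if anything falls off the work surface, if the arm or the gripper's body presses on something with over 40 N, if the wrist force passes 120 N, or if a joint passes its speed limit or range.

ROBOT

A 7-joint arm with a two-finger parallel gripper is mounted at the origin on a cart in front of the work surface, level with it; the furniture and walls round the work are solid. World frame = base frame: x ahead of the robot, y to its left, z up, the work surface at z = 0. Lengths are in m, angles in rad, forces in N, time in s.
With the tool pointing down it reaches from about 0.4 to 0.85 m from the base axis. Payload 6.9 kg.
Tool frame: the origin (TCP) lies midway between the tips of the shut fingers; the grasp point (between the pads) lies behind it (ctrl.pinch_z is the z of the grasp point in the tool frame, in m); z points along the fingers, y is the direction in which the jaws open and shut (so a half turn about z gives the same grasp; the last joint's range is limited). The gripper opens to 85 mm and grips with 20 to 120 N. Pads are 22 mm wide; open, the fingers measure 114 mm over their backs; the gripper's body (76 mm by 85 mm) begins 54 mm behind the grasp point. The pads swing forward as they close: fully open they stand 13 mm farther back than shut.
Start: joints at [1.208, 0.507, -0.238, 1.5, 0.126, 1.149, -0.155], TCP at [0.282, -0.558, 0.206] pointing down, gripper open.
Joint ranges: [-3.08, 3.08], [-0.24, 2.05], [-1.43, 1.35], [0, 2.5], [-1.52, 4.66], [0.17, 1.96], [-2.89, 2.89]. Speed limits (rad/s): [2.39, 2.39, 3.14, 3.14, 3.14, 3.14, 3.14].

INTERFACE

Orientations are given as a unit quaternion [w, x, y, z].
In Python, from station import ctrl, get_state, vision, ticket, models gives the robot as it stands. Calls block until the motion is done:
- ctrl.movep(position, orientation): joint-space move of the TCP to a pose.
- ctrl.movel(position, frame=None, max_speed=0.15): straight line of the TCP; frame=None keeps the orientation; max_speed is the mean speed in m/s.
- ctrl.set_joints(angles): joint-space move.
- ctrl.ungrasp() and ctrl.close_gripper(force=None): open the fingers fully, or close them until they stop; force is the grip in N (None keeps the last).
- ctrl.pause(seconds).
- ctrl.ik(position, orientation): joint angles nearest the present ones, or None.
- get_state(): the state.
- vision.grab_frame(name): name is "scene" or "side" or "wrist"; returns (picture, depth): 480x640x3 uint8, blue, green, red; 480x640 float32, m along the optical axis (not along the pixel's ray), 0 where there is no reading.
- vision.camera_info(name): a dict with "mtx" (3x3 intrinsics, pixels), "R" (3x3) and "t" (3): a world point X has camera coordinates R X + t; the wrist camera has in their place "hand_eye" (4x4, takes a point from camera to tool coordinates, whose origin is the TCP and whose axes are the flange's). Camera axes: x right, y down, z forward; pixel columns grow to the right and rows downward; lengths in m; the calibration is good to about 2 mm. A picture is of the moment at which its call begins: read the wrist's pose just before it. camera_info takes no time and is no camera call.
A pose or a line that the arm cannot do raises ctrl.Unreachable and nothing moves.
- ticket.close_job(): hands the job in, once; it reports no verdict.
Trained networks look in the newest picture that a camera, given by its name, has taken for a name from the list of things; names that differ only in an ending like _2 or _b are one class to them, and where a whole thing is asked for, a point or a joint stands for the part that bears it (a point fixed in the world has none). Each returns a list of dicts, best first, with "p" (0 to 1); they miss things now and then, are a little off and sometimes report something else, mostly with a low value. They report only what shows in the picture. A call takes as long as a camera call.
- models.recognise(camera, target): "point" ([column, row] in pixels, amid what is visible of it).
- models.masks_of(camera, target): "mask" (480x640 bool, what is visible of it) and "point" ([column, row] in pixels, amid what is visible of it).
The state is a dict: "time": time; "qpos": joint angles; "qd": joint speeds; "tau": joint torques, N m; "tcp_pos": TCP position; "eef_rot": TCP orientation; "contact_force": force on the tool from outside, world axes, zero at the start; "wrist_torque": the same for the moment, N m; "width": finger opening in m.
Only numpy, scipy, OpenCV 4.12 (cv2) and the standard library are available. Lean on these libraries where they do the work, as an engineer would, in place of code of your own. Each camera call takes 0.05 s, during which the arm holds its last target. There are 200 camera calls.

## Working session

There is one attempt and no reset: what is moved stays moved. The work goes in short steps, each a Python script; the robot and the scene stay as the last script left them, time stands still between calls to the robot, and variables do not carry over. Pictures are saved under pics/ and viewed, about 12 in all and at most 16, crops included, and the job is handed in when it is done.

```bash
ls; mkdir -p pics
python3 - <<'E'
from station import ctrl,get_state,vision,models
import cv2,numpy as np
s=get_state();print(s['time'],s['tcp_pos'],s['eef_rot'],s['width'],ctrl.pinch_z)
for n in("scene","side"):
    im,d=vision.grab_frame(n);cv2.imwrite(f"pics/{n}0.png",im);np.save(f"pics/{n}0.npy",d)
    c=vision.camera_info(n);print(n,c['mtx'],c['R'],c['t'])
print(vision.camera_info("wrist"))
E
```

```text
pics
0.0 [ 0.282049   -0.55710869  0.20471965] [-8.90767611e-04  9.72655983e-01  2.32248789e-01 -2.11846046e-04] 0.0854442999794677 -0.0187
scene [[578.32804883   0.         318.78032212]
 [  0.         578.32804883 252.79828695]
 [  0.           0.           1.        ]] [[ 0.73654212 -0.67615636 -0.01784072]
 [-0.5215453  -0.55093277 -0.6515087 ]
 [ 0.43069271  0.48916834 -0.75843136]] [-0.44899057  0.2540389   1.28293581]
side [[521.36061155   0.         315.35598316]
 [  0.         521.36061155 233.39893612]
 [  0.           0.           1.        ]] [[ 0.96803896 -0.24938389 -0.02661282]
 [-0.11821945 -0.36014426 -0.92537575]
 [ 0.22118935  0.89894593 -0.3781157 ]] [-0.52898526  0.09030102  1.03949601]
{'mtx': array([[341.4269048 ,   0.        , 314.51415892],
       [  0.        , 341.4269048 , 243.69199658],
       [  0.        ,   0.        ,   1.        ]]), 'hand_eye': array([[ 2.60076296e-04, -9.66116294e-01, -2.58107030e-01,
         6.46354978e-02],
       [ 9.99999800e-01,  4.00162838e-04, -4.90213667e-04,
         4.74930133e-05],
       [ 5.76888253e-04, -2.58106851e-01,  9.66116205e-01,
        -1.67794286e-01],
       [ 0.00000000e+00,  0.00000000e+00,  0.00000000e+00,
         1.00000000e+00]])}
```

View pics/scene0.png

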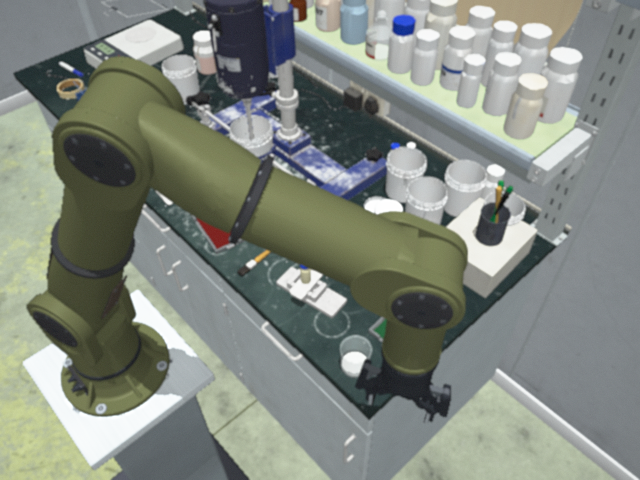

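View pics/side0.png

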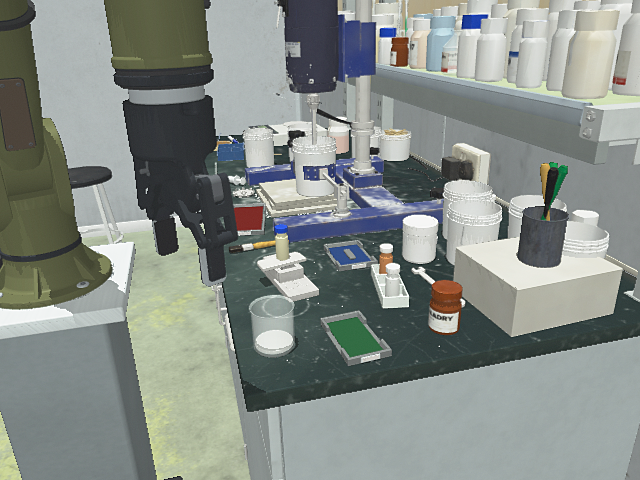

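The scene camera is largely blocked by the arm. The side view shows the pile at (285,270), the green tray (357,338), blue tray (348,255), white tray (390,287), red tray (245,217), beaker (273,325) and jar (445,305). Next I'll take a high wrist view.

```bash
cat > h.py <<'E'
from station import ctrl,get_state,vision,models,ticket
import cv2,numpy as np
from scipy.spatial.transform import Rotation as Ro
def quat(a):  # tool down, tool x at world yaw a
    q=(Ro.from_euler('z',a)*Ro.from_euler('x',np.pi)).as_quat();return [q[3],*q[:3]]
def grab(name):
    s=get_state();im,d=vision.grab_frame(name);c=vision.camera_info(name)
    if name=="wrist":
        q=s['eef_rot'];T=np.eye(4);T[:3,:3]=Ro.from_quat([*q[1:],q[0]]).as_matrix();T[:3,3]=s['tcp_pos'];W=T@c['hand_eye']
    else:
        W=np.eye(4);W[:3,:3]=c['R'].T;W[:3,3]=-c['R'].T@c['t']
    return im,d,c['mtx'],W
def at_z(px,z,K,W):
    px=np.atleast_2d(px).astype(float);r=np.c_[px,np.ones(len(px))]@np.linalg.inv(K).T@W[:3,:3].T
    return W[:3,3]+r*((z-W[2,3])/r[:,2])[:,None]
def cloud(d,K,W):
    v,u=np.mgrid[:480,:640];p=np.stack([(u-K[0,2])*d/K[0,0],(v-K[1,2])*d/K[1,1],d],-1)
    return p@W[:3,:3].T+W[:3,3]
def proj(X,K,W):
    c=(np.atleast_2d(X)-W[:3,3])@W[:3,:3];c=c@K.T;return c[:,:2]/c[:,2:]
E
python3 - <<'E'
from h import *
im,d,K,W=grab("side")
for n,px in dict(pile=(285,270),green=(357,338),blue=(348,255),white=(390,287),red=(245,217),beaker=(273,345),jar=(445,325)).items():print(n,at_z(px,0.01,K,W).round(3))
s=get_state();print(Ro.from_quat([*s['eef_rot'][1:],s['eef_rot'][0]]).as_matrix().round(2))
for a in(0,-.5,.5,1.57,-1.57):
  for p in([.5,-.15,.4],[.5,-.05,.4],[.45,0,.45]):
    print(a,p,(lambda q:None if q is None else np.round(q,2))(ctrl.ik(p,quat(a))))
E
```

```text
pile [[ 0.453 -0.124  0.01 ]]
green [[ 0.513 -0.389  0.01 ]]
blue [[ 0.593 -0.094  0.01 ]]
white [[ 0.623 -0.25   0.01 ]]
red [[0.416 0.203 0.01 ]]
beaker [[ 0.385 -0.37   0.01 ]]
jar [[ 0.658 -0.394  0.01 ]]
[[ 0.89  0.45 -0.  ]
 [ 0.45 -0.89  0.  ]
 [-0.   -0.   -1.  ]]
0 [0.5, -0.15, 0.4] [ 0.51  0.26 -0.38  1.37  0.09  1.53 -1.43]
0 [0.5, -0.05, 0.4] [ 0.45  0.23 -0.54  1.42  0.12  1.52 -1.65]
0 [0.45, 0, 0.45] [ 0.55  0.15 -0.74  1.4   0.1   1.63 -1.75]
-0.5 [0.5, -0.15, 0.4] [ 0.42  0.25 -0.25  1.38  0.06  1.52 -1.89]
-0.5 [0.5, -0.05, 0.4] [ 0.35  0.22 -0.41  1.42  0.09  1.52 -2.12]
-0.5 [0.45, 0, 0.45] [ 0.44  0.14 -0.6   1.4   0.08  1.62 -2.22]
0.5 [0.5, -0.15, 0.4] [ 0.59  0.26 -0.48  1.37  0.12  1.53 -0.96]
0.5 [0.5, -0.05, 0.4] [ 0.54  0.25 -0.67  1.42  0.15  1.53 -1.19]
0.5 [0.45, 0, 0.45] [ 0.65  0.17 -0.88  1.4   0.13  1.63 -1.28]
1.57 [0.5, -0.15, 0.4] [ 0.74  0.29 -0.72  1.37  0.19  1.55  0.04]
1.57 [0.5, -0.05, 0.4] [ 0.66  0.28 -0.86  1.42  0.21  1.54 -0.19]
1.57 [0.45, 0, 0.45] [ 0.75  0.19 -1.03  1.4   0.17  1.64 -0.26]
-1.57 [0.5, -0.15, 0.4] [-0.46  0.41  1.15  1.39 -0.37  1.58 -2.48]
-1.57 [0.5, -0.05, 0.4] [-0.7   0.36  1.15  1.43 -0.33  1.56 -2.7 ]
-1.57 [0.45, 0, 0.45] [ 0.86  0.24 -1.22  1.4   0.22  1.66  2.81]
```

Run:
```python
from h import *
ctrl.movep([.5,-.12,.4],quat(0))
im,d,K,W=grab("wrist");cv2.imwrite("pics/w1.png",im);np.savez("pics/w1.npz",d=d,K=K,W=W)
for t in("vial","gauge_scraper","film_applicator","grind_gauge","vial_tray","scraper_tray","applicator_tray","gauge_tray","beaker","jar_amber"):
    print(t,[(np.round(r['point']),round(r['p'],2),at_z(r['point'],.01,K,W).round(3)) for r in models.recognise("wrist",t)[:3]])
im,d,K,W=grab("scene");cv2.imwrite("pics/s1.png",im);P=cloud(d,K,W)
m=(d>0)&(P[...,2]>.1)&(P[...,0]>.3)&(P[...,1]>-.1)&(P[...,0]<1)
im,d,K,W=grab("side");P=cloud(d,K,W);np.save("pics/side_cloud.npy",P)
print(get_state()['time'])
```

```text
vial [(array([318., 235.]), 0.82, array([[ 0.43 , -0.128,  0.01 ]]))]
gauge_scraper [(array([326., 224.]), 0.81, array([[ 0.449, -0.14 ,  0.01 ]]))]
film_applicator [(array([305., 227.]), 0.93, array([[ 0.445, -0.106,  0.01 ]]))]
grind_gauge [(array([347., 223.]), 0.63, array([[ 0.451, -0.175,  0.01 ]])), (array([320., 235.]), 0.49, array([[ 0.431, -0.13 ,  0.01 ]]))]
vial_tray [(array([396., 114.]), 0.86, array([[ 0.622, -0.247,  0.01 ]]))]
scraper_tray [(array([472., 186.]), 0.72, array([[ 0.511, -0.376,  0.01 ]]))]
applicator_tray [(array([350., 221.]), 0.75, array([[ 0.454, -0.18 ,  0.01 ]])), (array([290., 130.]), 0.57, array([[ 0.598, -0.083,  0.01 ]]))]
gauge_tray [(array([116., 240.]), 0.82, array([[0.423, 0.212, 0.01 ]]))]
beaker [(array([464., 264.]), 0.89, array([[ 0.379, -0.377,  0.01 ]]))]
jar_amber [(array([502.,  83.]), 0.84, array([[ 0.665, -0.402,  0.01 ]]))]
2.7
```

View pics/w1.png

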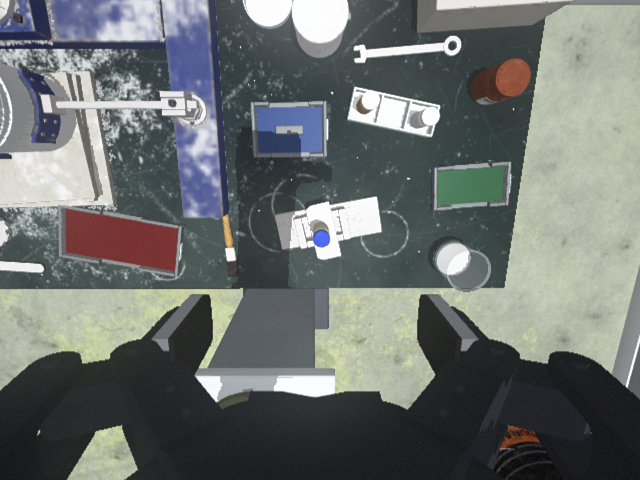

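The wrist view is clear: vial cap (321,238), scraper under it, applicator and gauge running along the columns, green (472,186), blue (290,130), red (121,240), white tray (394,110). Now I'll fit the trays and the obstacle heights, and get a closer pile view.

Run:
```python
from h import *
f=np.load("pics/w1.npz");im=cv2.imread("pics/w1.png");K,W,d=f['K'],f['W'],f['d'];P=cloud(d,K,W)
b,g,r=[im[...,i].astype(int) for i in range(3)]
def rect(m,z,name):
    n,l,st,c=cv2.connectedComponentsWithStats(m.astype(np.uint8));i=1+np.argmax(st[1:,4])
    v,u=np.nonzero(l==i);X=at_z(np.c_[u,v],z,K,W)[:,:2]
    (cx,cy),(w,h),a=cv2.minAreaRect((X*1000).astype(np.float32))
    yaw=np.radians(a+(90 if h>=w else 0)) # direction of long side
    print(name,len(u),round(cx/1000,4),round(cy/1000,4),round(w,1),round(h,1),'long-axis yaw',round((yaw+np.pi/2)%np.pi-np.pi/2,3))
V,U=np.mgrid[:480,:640]
box=lambda u0,u1,v0,v1:(U>=u0)&(U<=u1)&(V>=v0)&(V<=v1)
rect((r>80)&(g<60)&(b<60)&box(50,195,190,285),.004,'red')
rect((g>r+25)&(g>b+15)&box(425,520,155,215),.004,'green')
rect((b>r+25)&(b>g+15)&box(245,335,95,165),.004,'blue')
rect((b>185)&(r>185)&box(340,445,85,140),.022,'white')
for n,(u,v),R in(('beaker',(453,258),20),('jar',(511,80),10),('cap',(321,238),3),('foot',(200,180),10),('foot2',(230,235),4),('gauge',(365,218),4),('felt r',(121,240),4),('table',(350,170),5)):
    print(n,np.median(P[v-R:v+R,u-R:u+R].reshape(-1,3),0).round(3))
S=np.load("pics/side_cloud.npy").reshape(-1,3)
for z0,z1 in((.1,.2),(.2,.35),(.35,.5),(.5,.8)):
    q=S[(S[:,2]>z0)&(S[:,2]<z1)&(S[:,0]>.35)&(S[:,0]<1)&(S[:,1]>.02)&(S[:,1]<.6)]
    print(z0,len(q),q.min(0).round(2) if len(q) else '',np.percentile(q,[5,50],axis=0).round(2) if len(q) else '')
ctrl.movep([.43,-.13,.27],quat(0))
im,d,K,W=grab("wrist");cv2.imwrite("pics/w2.png",im);np.savez("pics/w2.npz",d=d,K=K,W=W)
for t in("vial","gauge_scraper","film_applicator","grind_gauge"):
    for R in models.masks_of("wrist",t)[:2]:
        np.save(f"pics/m_{t}.npy",R['mask']);print(t,np.round(R['point']),R['p'],R['mask'].sum())
cv2.imwrite("pics/w2c.png",cv2.resize(im[120:320,200:460],None,fx=3,fy=3))
```

```text
red 4549 0.4202 0.2083 184.8 75.8 long-axis yaw 1.385
green 2224 0.5113 -0.3748 55.5 106.4 long-axis yaw -1.496
blue 2724 0.5984 -0.081 101.3 67.0 long-axis yaw 1.57
white 2216 0.6223 -0.2413 134.7 46.3 long-axis yaw 1.371
beaker [ 0.396 -0.348  0.013]
jar [ 0.657 -0.38   0.075]
cap [ 0.45  -0.13   0.107]
foot [0.525 0.052 0.045]
foot2 [0.431 0.021 0.011]
gauge [ 0.46  -0.204  0.012]
felt r [0.421 0.209 0.004]
table [ 0.537 -0.178 -0.001]
0.1 2556 [0.56 0.03 0.1 ] [[0.57 0.06 0.1 ]
 [0.62 0.25 0.14]]
0.2 5869 [0.55 0.02 0.2 ] [[0.58 0.05 0.22]
 [0.85 0.25 0.3 ]]
0.35 9954 [0.53 0.02 0.35] [[0.57 0.08 0.36]
 [0.87 0.24 0.42]]
0.5 157 [0.53 0.21 0.5 ] [[0.53 0.21 0.5 ]
 [0.66 0.25 0.5 ]]
vial [316. 201.] 0.56 627
gauge_scraper [324. 190.] 0.8 1770
film_applicator [339. 201.] 0.98 1253
grind_gauge [353. 189.] 0.76 3776
```

View pics/w2c.png

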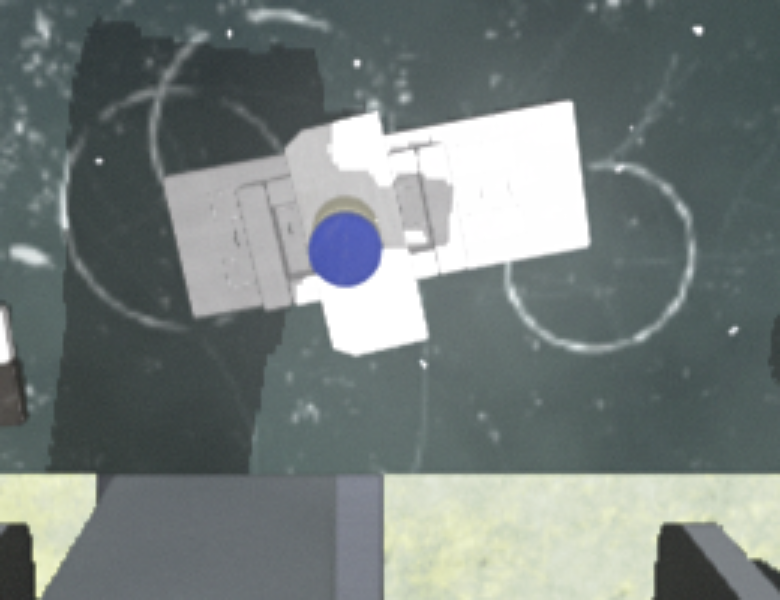

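The crop shows the gauge at about 9° off the columns, the frame on it, the scraper crosswise with both ends overhanging, and the vial at its middle. I'll segment the pieces by height.

Run:
```python
from h import *
f=np.load("pics/w2.npz");K,W,d=f['K'],f['W'],f['d'];P=cloud(d,K,W);im=cv2.imread("pics/w2.png")
R=(slice(150,245),slice(245,405));Z=P[R][...,2]
print(np.histogram(Z,bins=np.arange(-.005,.12,.0025)))
def fit(z0,z1,z,n):
    m=((Z>z0)&(Z<z1)).astype(np.uint8);m=cv2.morphologyEx(m,cv2.MORPH_OPEN,np.ones((3,3)))
    v,u=np.nonzero(m);X=at_z(np.c_[u+245,v+150],z,K,W)[:,:2]
    (cx,cy),(w,h),a=cv2.minAreaRect((X*1000).astype(np.float32));yaw=np.radians(a+(90 if h>=w else 0))
    print(n,len(u),cx.__round__(1),cy.__round__(1),round(w,1),round(h,1),'long yaw',round((yaw+np.pi/2)%np.pi-np.pi/2,3))
fit(.007,.02,.0125,'gauge');fit(.026,.0375,.0345,'appl');fit(.0375,.046,.041,'scraper');fit(.1,.12,.108,'cap')
b,g,r=[im[R][...,i].astype(int) for i in range(3)];m=(b>r+60)
v,u=np.nonzero(m);X=at_z(np.c_[u+245,v+150],.108,K,W);print('cap col',len(u),X.mean(0).round(4),np.ptp(X,0).round(3))
# colour: whole bright pile / scraper protruding
```

```text
(array([  62, 5542, 1991,    9,    9,   39, 2717, 1038,   17,   16,   21,
         12,   16,   19,  111,  975,   76,  949,  899,    6,    1,    2,
          4,    7,    4,    3,    3,    5,    6,    4,    3,    4,    7,
          4,    4,    7,   26,    6,    0,    0,    1,    7,    6,    7,
        389,   89,    0,    0,    0]), array([-0.005 , -0.0025,  0.    ,  0.0025,  0.005 ,  0.0075,  0.01  ,
        0.0125,  0.015 ,  0.0175,  0.02  ,  0.0225,  0.025 ,  0.0275,
        0.03  ,  0.0325,  0.035 ,  0.0375,  0.04  ,  0.0425,  0.045 ,
        0.0475,  0.05  ,  0.0525,  0.055 ,  0.0575,  0.06  ,  0.0625,
        0.065 ,  0.0675,  0.07  ,  0.0725,  0.075 ,  0.0775,  0.08  ,
        0.0825,  0.085 ,  0.0875,  0.09  ,  0.0925,  0.095 ,  0.0975,
        0.1   ,  0.1025,  0.105 ,  0.1075,  0.11  ,  0.1125,  0.115 ,
        0.1175]))
gauge 3792 451.2 -143.8 59.9 169.3 long yaw -1.388
appl 1173 447.0 -133.4 50.0 83.5 long yaw -1.357
scraper 1826 443.6 -134.6 89.6 37.8 long yaw 0.236
cap 490 448.7 -130.7 23.4 23.4 long yaw 0.0
cap col 463 [ 0.4488 -0.1304  0.108 ] [0.023 0.022 0.   ]
```

Run:
```python
from h import *
c=vision.camera_info("side");W=np.eye(4);W[:3,:3]=c['R'].T;W[:3,3]=-c['R'].T@c['t']
S=cloud(np.load("pics/side0.npy"),c['mtx'],W)
ok=np.load("pics/side0.npy")>0
for z0,z1 in((.06,.12),(.12,.25),(.25,.4),(.4,.7)):
    q=S[ok&(S[...,2]>z0)&(S[...,2]<z1)&(S[...,0]>.35)&(S[...,0]<.8)&(S[...,1]>-.04)&(S[...,1]<.45)]
    H,xe,ye=np.histogram2d(q[:,0],q[:,1],bins=[np.arange(.35,.81,.05),np.arange(-.04,.46,.05)]);print(z0,'\n',H.astype(int))
for n,p,a in(('vial',[.4487,-.1307,.07],1.371),('vt',[.622,-.241,.03],1.371),('scr',[.4436,-.1346,.035],.236),('gt',[.511,-.375,.004],1.645),('app',[.447,-.133,.013],1.785),('bt',[.598,-.081,.0045],1.571),('bt-',[.598,-.081,.0045],-1.571),('app-',[.447,-.133,.013],-1.357),('gg',[.451,-.144,0],1.753),('rt',[.42,.208,0],1.385),('rtup',[.42,.208,.15],1.385),('rt-',[.42,.208,0],-1.757),('gg-',[.451,-.144,0],-1.388)):
    q=ctrl.ik(p,quat(a));print(n,None if q is None else np.round(q,2))
```

```text
0.06 
 [[  0   0   0   0   0   0   0   0   0]
 [  0   0   0   0   0   0   0   0   0]
 [  0   0   0   0   0   0   0   0   0]
 [  0   0   0   0   0   0   0   0   0]
 [  0   0   0   0   0 318 129   1   0]
 [  0 319  29  40  89 293   0   0   0]
 [  0   0   0   0   0  69   0   0   0]
 [  0   0   0   0   0 167 204  31   0]
 [  0   0   0   0   0 189  97   0   0]]
0.12 
 [[  0   0   0   0   0   0   0   0   0]
 [  0   0   0   0   0   0   0   0   0]
 [  0   0   0   0   0   0   0   0   0]
 [  0   0   0   0   0   0   0   0   0]
 [  0   0   0   0   0 308  82  48   0]
 [  0   3   0   0   0 393 149 126   0]
 [  0   0   0   0   0 110  38 134   0]
 [  0   0   0   0   0  66 380  46   0]
 [  0   0   0   0   0  90 291   0   0]]
0.25 
 [[  0   0   0   0   0   0   0   0   0]
 [  0   0   0   0   0   0   0   0   0]
 [  0   0   0   0   0   0   0   0   0]
 [  0   0   0   0   0   0   0   0   0]
 [  0   0   0   0   0 873 149   0   0]
 [  0   0   0   0   1 844 189   0   0]
 [  0   0   0   0   0 506  85   0   0]
 [  0   0   0   0   0 518 295   0   0]
 [  0   0   0   0   0 225 302   0   0]]
0.4 
 [[   0    0    0 
[... 337 characters left out ...]
  0    0  479  209    0    0]
 [   0    0    0    0    0  180  236    0    0]]
vial [ 0.62  0.48 -0.56  2.08  0.4   0.68 -0.4 ]
vt [ 0.64  0.78 -0.55  1.58  0.49  0.92 -0.28]
scr [ 0.47  0.51 -0.33  2.13  0.31  0.55 -1.42]
gt [ 0.91  0.78 -0.55  1.7   0.52  0.82  0.2 ]
app [ 0.61  0.58 -0.55  2.14  0.57  0.56 -0.14]
bt [ 0.44  0.75 -0.57  1.78  0.55  0.78 -0.42]
bt- [-0.23  0.76  0.55  1.79 -0.56  0.75 -2.52]
app- [ 0.32  0.54 -0.12  2.14  0.14  0.47 -2.84]
gg [ 0.61  0.61 -0.52  2.13  0.59  0.54 -0.17]
rt [-0.17  0.6  -0.51  2.14  0.58  0.53 -1.3 ]
rtup [ 0.1   0.42 -0.86  1.97  0.4   0.92 -1.15]
rt- [-1.09  0.78  0.95  2.15 -1.    0.75 -2.78]
gg- [ 0.33  0.57 -0.11  2.13  0.14  0.44 -2.85]
```

```bash
cat >> h.py <<'E'
def st(m=''):
    s=get_state();print(m,'t',round(s['time'],1),'tcp',np.round(s['tcp_pos'],4),'w',round(s['width'],4),'F',np.round(s['contact_force'],1))
def pick(x,y,z,a,force,up=.1,pre=.09):
    ctrl.movep([x,y,z+pre],quat(a));ctrl.movel([x,y,z],max_speed=.1);st('down')
    ctrl.close_gripper(force);st('closed');ctrl.movel([x,y,z+up],max_speed=.1);st('up')
def place(x,y,z,a,hi):
    ctrl.movep([x,y,hi],quat(a));ctrl.movel([x,y,z+.015],max_speed=.12);ctrl.movel([x,y,z],max_speed=.03);ctrl.pause(.2);st('at')
def release(hi):
    ctrl.ungrasp();s=get_state()['tcp_pos'];st('open');ctrl.movel([s[0],s[1],hi],max_speed=.12)
E
python3 - <<'E'
from h import *
pick(.4487,-.1307,.068,1.371,30,up=.11)
im,d,K,W=grab("wrist");cv2.imwrite("pics/w3.png",im);np.savez("pics/w3.npz",d=d,K=K,W=W)
ctrl.movep([.622,-.2413,.17],quat(1.371));st('above')
im,d,K,W=grab("wrist");cv2.imwrite("pics/w4.png",im);np.savez("pics/w4.npz",d=d,K=K,W=W)
E
```

```text
down t 5.7 tcp [ 0.4491 -0.1307  0.0685] w 0.0856 F [ 1.1 -0.  -0.1]
closed t 6.3 tcp [ 0.4488 -0.1308  0.0682] w 0.0231 F [-1.2  0.2  4.3]
up t 7.5 tcp [ 0.4483 -0.1306  0.1775] w 0.0235 F [ 1.6 -0.4  0.6]
above t 8.4 tcp [ 0.6212 -0.24    0.1696] w 0.0234 F [0.6 0.1 0.4]
```

View pics/w4.png

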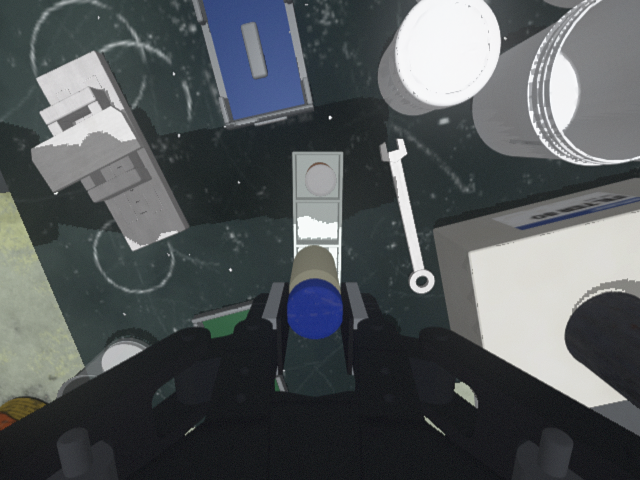

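The vial is held upright (cap 315,310), the pile looks undisturbed, and the tray's free cell is just ahead, with its rim at columns 292–343. I'll check the tray centre from this closer view, then place the vial.

Run:
```python
from h import *
f=np.load("pics/w4.npz");K,W,d=f['K'],f['W'],f['d'];im=cv2.imread("pics/w4.png").astype(int)
P=cloud(d,K,W)
a=1.371;ax=np.array([np.cos(a),np.sin(a)]);ay=np.array([np.sin(a),-np.cos(a)])
c=at_z([[292,152],[343,152],[293,240],[342,240]],.022,K,W)[:,:2]
print((c-[.6223,-.2413])@np.c_[ax,ay])   # along, across
V,U=np.mgrid[:480,:640];m=(P[...,2]>.015)&(P[...,2]<.028)&(V>140)&(V<250)&(U>280)&(U<355)
q=(P[m][:,:2]-[.6223,-.2413])@np.c_[ax,ay];print(m.sum(),np.percentile(q,[1,50,99],axis=0).round(4))
for v in(160,180,200,220,240):
    u=np.nonzero(m[v])[0];print(v,u.min(),u.max())
m=(P[...,2]>.06)&(P[...,2]<.075)&(V>140)&(V<220)&(U>290)&(U<350);v,u=np.nonzero(m)
print('vial top',((at_z(np.c_[u,v],.067,K,W)[:,:2]-[.6223,-.2413])@np.c_[ax,ay]).mean(0),m.sum())
```

```text
[[ 0.06656437 -0.02221753]
 [ 0.0666288   0.0232859 ]
 [-0.0144536  -0.02252009]
 [-0.01436218  0.02418202]]
1148 [[-0.0221 -0.0225]
 [ 0.0232  0.001 ]
 [ 0.0666  0.0233]]
160 292 342
180 293 342
200 293 341
220 293 341
240 294 341
vial top [0.04559394 0.00240898] 784
```

Run:
```python
from h import *
place(.623,-.2411,.0305,1.371,.17)
release(.2)
st()
# re-look at the pile
ctrl.movep([.43,-.13,.2],quat(.236))
im,d,K,W=grab("wrist");cv2.imwrite("pics/w5.png",im);np.savez("pics/w5.npz",d=d,K=K,W=W)
P=cloud(d,K,W);Z=P[...,2]
V,U=np.mgrid[:480,:640];near=(np.hypot(P[...,0]-.447,P[...,1]+.135)<.12)&(V<300)
def fit(z0,z1,z,n):
    m=((Z>z0)&(Z<z1)&near).astype(np.uint8);m=cv2.morphologyEx(m,cv2.MORPH_OPEN,np.ones((3,3)))
    v,u=np.nonzero(m);X=at_z(np.c_[u,v],z,K,W)[:,:2]
    (cx,cy),(w,h),a=cv2.minAreaRect((X*1000).astype(np.float32));yaw=np.radians(a+(90 if h>=w else 0))
    print(n,len(u),round(cx,1),round(cy,1),round(w,1),round(h,1),'long yaw',round((yaw+np.pi/2)%np.pi-np.pi/2,3))
fit(.007,.02,.0125,'gauge');fit(.026,.0375,.0345,'appl');fit(.0375,.046,.041,'scraper')
m=near&(Z>.0375)&(Z<.046);print('scraper z',np.median(Z[m]))
m=near&(Z>.007)&(Z<.02);print('gauge z',np.median(Z[m]))
im,d,K,W=grab("side");cv2.imwrite("pics/side1.png",cv2.resize(im[200:400,200:500],None,fx=2.5,fy=2.5))
```

```text
at t 10.8 tcp [ 0.6229 -0.2411  0.0309] w 0.023 F [-0.8  0.3  5.5]
open t 11.4 tcp [ 0.623  -0.2411  0.0304] w 0.0853 F [-0.  -0.5  0.5]
 t 13.0 tcp [ 0.6226 -0.241   0.1991] w 0.0853 F [-0.2 -0.6  0.1]
gauge 5501 493.1 -136.2 145.1 168.6 long yaw -1.387
appl 1754 447.2 -133.4 49.6 83.5 long yaw -1.35
scraper 3533 443.4 -134.7 88.5 37.8 long yaw 0.238
scraper z 0.0399675951304867
gauge z 0.011922191018227724
```

View pics/side1.png

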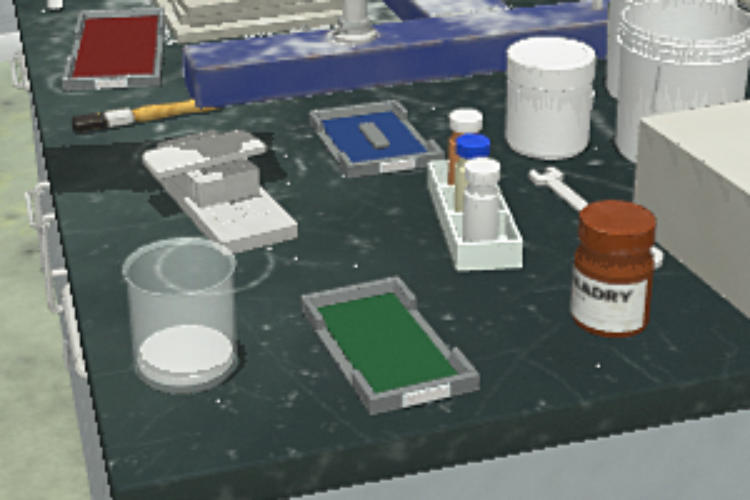

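View pics/w5.png

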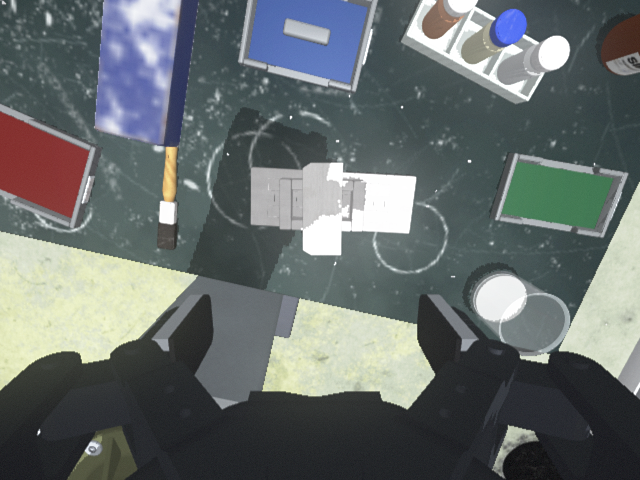

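The vial stands in the middle cell and the scraper is unmoved. I'll measure the fingertip reach from the depth images to set the grasp heights.

Run:
```python
from h import *
H=vision.camera_info("wrist")['hand_eye']
for n in("w4","w5","w3"):
    f=np.load(f"pics/{n}.npz");P=cloud(f['d'],f['K'],H)
    m=(f['d']>0)&(np.abs(P[...,0])<.015)&(np.abs(P[...,1])>.0115)&(np.abs(P[...,1])<.06)&(P[...,2]>-.05)&(P[...,2]<.03)
    q=P[m];print(n,m.sum(),np.percentile(q[:,2],[50,90,97,100]).round(4))
    for lo in np.arange(.012,.06,.004):
        s=q[(np.abs(q[:,1])>=lo)&(np.abs(q[:,1])<lo+.004)]
        if len(s)>5: print('  ',lo.round(3),len(s),s[:,2].max().round(4),s[:,2].min().round(4))
```

```text
w4 1470 [-0.041  -0.0316 -0.0183  0.0253]
   0.012 423 0.0246 -0.05
   0.016 271 -0.0282 -0.0498
   0.02 378 -0.0312 -0.05
   0.024 91 -0.033 -0.05
w5 1329 [-0.0455 -0.0405 -0.0391 -0.037 ]
   0.04 1031 -0.037 -0.05
   0.044 171 -0.041 -0.05
   0.048 58 -0.0413 -0.05
   0.052 69 -0.0441 -0.05
w3 1480 [-0.041  -0.0317 -0.0182  0.0252]
   0.012 425 0.0248 -0.0499
   0.016 269 -0.0278 -0.0498
   0.02 387 -0.0312 -0.05
   0.024 87 -0.0353 -0.05
```

Run:
```python
from h import *
H=vision.camera_info("wrist")['hand_eye']
for n,cols in(("w4",(274,278,282,350,355)),("w5",(180,195,207,440))):
    f=np.load(f"pics/{n}.npz");P=cloud(f['d'],f['K'],H)
    for c in cols:
        print(n,c,[(r,*(P[r,c]*1000).round().astype(int)) for r in range(270,350,6) if P[r,c,2]<.03])
```

```text
w4 274 [(282, np.int64(11), np.int64(-17), np.int64(-30)), (288, np.int64(11), np.int64(-17), np.int64(-37)), (294, np.int64(11), np.int64(-16), np.int64(-43)), (300, np.int64(11), np.int64(-15), np.int64(-48)), (306, np.int64(11), np.int64(-15), np.int64(-54)), (312, np.int64(11), np.int64(-14), np.int64(-59)), (318, np.int64(11), np.int64(-13), np.int64(-64)), (324, np.int64(8), np.int64(-14), np.int64(-62)), (330, np.int64(7), np.int64(-14), np.int64(-64)), (336, np.int64(6), np.int64(-13), np.int64(-67)), (342, np.int64(65), np.int64(0), np.int64(-168)), (348, np.int64(3), np.int64(-13), np.int64(-69))]
w4 278 [(282, np.int64(10), np.int64(-16), np.int64(-29)), (288, np.int64(11), np.int64(-15), np.int64(-37)), (294, np.int64(11), np.int64(-14), np.int64(-43)), (300, np.int64(11), np.int64(-14), np.int64(-49)), (306, np.int64(10), np.int64(-13), np.int64(-53)), (312, np.int64(11), np.int64(-13), np.int64(-59)), (318, np.int64(11), np.int64(-12), np.int64(-63)), (324, np.int64(9), np.int64(-12), np.int64(-63)), (330, np.int64(6), np.int64(-12), np.int64(-63)), (336, np.int64(3), n
[... 3146 characters left out ...]
.int64(-1), np.int64(-42), np.int64(-45)), (330, np.int64(-4), np.int64(-43), np.int64(-45)), (336, np.int64(-5), np.int64(-42), np.int64(-47)), (342, np.int64(-8), np.int64(-43), np.int64(-47)), (348, np.int64(-11), np.int64(-43), np.int64(-47))]
w5 440 [(300, np.int64(10), np.int64(48), np.int64(-48)), (306, np.int64(11), np.int64(46), np.int64(-54)), (312, np.int64(11), np.int64(44), np.int64(-58)), (318, np.int64(10), np.int64(43), np.int64(-62)), (324, np.int64(8), np.int64(43), np.int64(-63)), (330, np.int64(6), np.int64(43), np.int64(-62)), (336, np.int64(4), np.int64(43), np.int64(-63)), (342, np.int64(2), np.int64(43), np.int64(-64)), (348, np.int64(0), np.int64(43), np.int64(-64))]
```

Run:
```python
import cv2
a=cv2.imread("pics/w4.png")[240:400,230:400];b=cv2.imread("pics/w5.png")[270:430,120:290]
cv2.imwrite("pics/c6.png",cv2.resize(cv2.hconcat([a,b]),None,fx=2.3,fy=2.3))
```

```text
(no output)
```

View pics/c6.png

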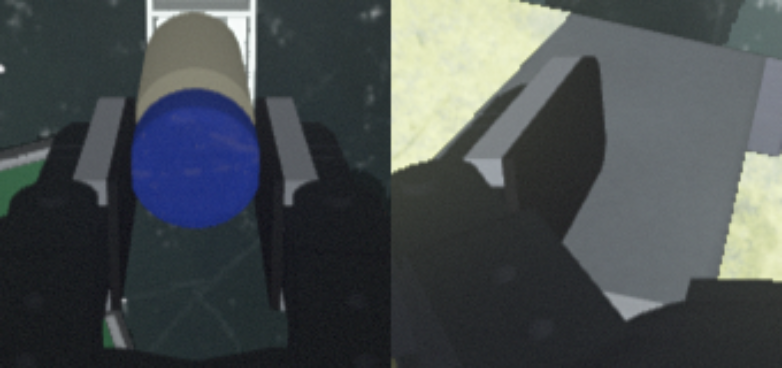

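Run:
```python
from h import *
H=vision.camera_info("wrist")['hand_eye']
f=np.load("pics/w4.npz");P=cloud(f['d'],f['K'],H);print('cap top tool z',np.median(P[305:315,310:320,2]))
def tip(m):
    im,d,K,W=grab("side");P=cloud(d,K,W);t=np.array(get_state()['tcp_pos'])
    q=P[(d>0)&(np.abs(P[...,0]-t[0])<.07)&(np.abs(P[...,1]-t[1])<.07)&(P[...,2]>.08)&(P[...,2]<t[2]+.1)]
    print(m,'w',get_state()['width'],'tip rel tcp',(np.sort(q[:,2])[[0,5,20]]-t[2]).round(4),len(q)); return im
tip('open')
ctrl.close_gripper(30);im=tip('shut');cv2.imwrite("pics/side2.png",im)
iw,d,K,W=grab("wrist");P=cloud(d,K,H)
m=(d>0)&(np.abs(P[...,0])<.015)&(np.abs(P[...,1])<.03)&(P[...,2]<.03)&(P[...,2]>-.08);print('shut wrist',np.percentile(P[m][:,2],[90,99,100]))
ctrl.ungrasp()
```

```text
cap top tool z -0.03860465635540232
open w 0.08554102397145787 tip rel tcp [0.0377 0.0392 0.0405] 919
shut w 7.882179966098811e-05 tip rel tcp [0.0255 0.026  0.0285] 813
shut wrist [-0.042227   -0.03164587 -0.02846423]
```

Depth from both cameras puts the fingertips about 25 mm behind the stated TCP. The vial's 23.5 mm grip width fits the 24 mm cap, which agrees. I'll settle it with a guarded touch of the bare worktop.

Run:
```python
from h import *
ctrl.movep([.5,-.25,.12],quat(.236));ctrl.close_gripper(30)
ctrl.movel([.5,-.25,.01],max_speed=.1);st('low')
f0=np.array(get_state()['contact_force']);z=.01
while z>-.035:
    z-=.001;ctrl.movel([.5,-.25,z],max_speed=.03);f=np.array(get_state()['contact_force'])-f0
    if abs(f[2])>4: break
st('touch z=%.4f'%z)
ctrl.movel([.5,-.25,.1],max_speed=.15);ctrl.ungrasp();st()
```

```text
low t 18.5 tcp [ 0.5004 -0.2502  0.0106] w 0.0 F [-0.  -0.5  1.1]
touch z=-0.0270 t 27.7 tcp [ 0.5001 -0.2501 -0.0256] w -0.0004 F [-3.1  2.2 14.7]
 t 29.5 tcp [ 0.5  -0.25  0.1 ] w 0.0857 F [-0.3 -0.1 -1. ]
```

The touch confirms it: shut tips sit 25 mm above the reported TCP. I'll shift all grasp heights accordingly. Scraper next.

Run:
```python
from h import *
z=.009
pick(.4434,-.1347,z,.237,60,up=.08,pre=.07)
im,d,K,W=grab("side");cv2.imwrite("pics/side3.png",cv2.resize(im[180:380,200:500],None,fx=2.5,fy=2.5))
ctrl.movep([.5113,-.3748,.09],quat(1.645))
im,d,K,W=grab("wrist");cv2.imwrite("pics/w7.png",im);np.savez("pics/w7.npz",d=d,K=K,W=W);st()
```

```text
down t 30.9 tcp [ 0.4438 -0.135   0.0092] w 0.0852 F [ 0.4  0.  -0.5]
closed t 31.5 tcp [ 0.4436 -0.1348  0.0098] w 0.0355 F [-2.5  1.5  8.5]
up t 32.4 tcp [ 0.443  -0.1347  0.0885] w 0.0352 F [ 0.5  0.5 -2.5]
 t 33.9 tcp [ 0.5116 -0.3735  0.0899] w 0.0353 F [ 0.8  0.9 -0.4]
```

View pics/w7.png

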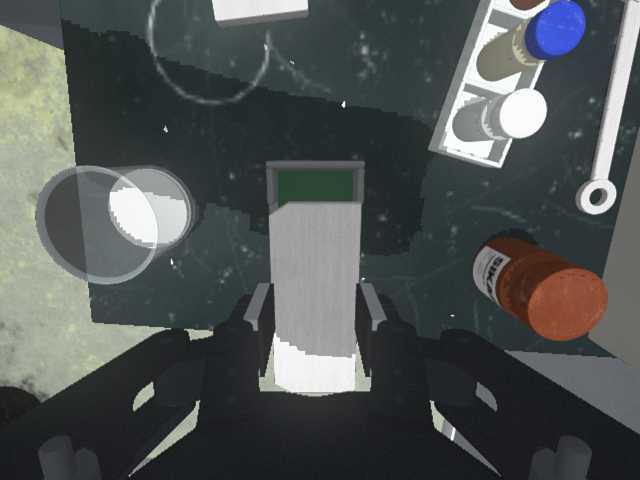

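The scraper is held flat and lined up with the green tray (tray rim 267–363, blade 270–360). Lowering it.

```bash
cat >> h.py <<'E'
def look(near_c,R,bands,vmax=300):
    im,d,K,W=grab("wrist");P=cloud(d,K,W);Z=P[...,2];V,U=np.mgrid[:480,:640]
    near=(d>0)&(np.hypot(P[...,0]-near_c[0],P[...,1]-near_c[1])<R)&(V<vmax);out={}
    for n,(z0,z1,z) in bands.items():
        m=((Z>z0)&(Z<z1)&near).astype(np.uint8);m=cv2.morphologyEx(m,cv2.MORPH_OPEN,np.ones((3,3)))
        nn,l,s,_=cv2.connectedComponentsWithStats(m);m=l==1+np.argmax(s[1:,4]);v,u=np.nonzero(m)
        X=at_z(np.c_[u,v],z,K,W)[:,:2];(cx,cy),(w,h),a=cv2.minAreaRect((X*1000).astype(np.float32))
        yaw=np.radians(a+(90 if h>=w else 0));yaw=yaw%np.pi
        print(n,len(u),'c',round(cx/1e3,4),round(cy/1e3,4),'size',round(w,1),round(h,1),'yaw',round(yaw,3),'z',np.median(Z[m]).round(4));out[n]=(cx/1e3,cy/1e3,yaw)
    return im,out
E
python3 - <<'E'
from h import *
place(.5113,-.3748,-.0207,1.645,.09)
release(.12);st()
ctrl.movep([.5113,-.43,.2],quat(1.645))
im,o=look((.5113,-.3748),.05,{'scraper':(.0085,.014,.0105)});
ctrl.movep([.435,-.16,.2],quat(1.77))
im,o=look((.447,-.135),.11,{'appl':(.028,.04,.0345),'gauge':(.007,.02,.0125)},vmax=330);cv2.imwrite("pics/w8.png",im);st()
E
```

```text
at t 35.9 tcp [ 0.5111 -0.3749 -0.0201] w 0.0354 F [-2.8  1.4  6.7]
open t 36.5 tcp [ 0.5113 -0.3748 -0.0208] w 0.0856 F [-0.1  0.3 -1. ]
 t 37.8 tcp [ 0.5108 -0.3746  0.1192] w 0.0851 F [ 0.5 -0.4 -0.3]
scraper 3181 c 0.5105 -0.3744 size 37.7 88.1 yaw 1.64 z 0.01
appl 2557 c 0.4463 -0.1328 size 49.7 83.3 yaw 1.774 z 0.0336
gauge 4718 c 0.4508 -0.1434 size 59.2 169.2 yaw 1.754 z 0.0119
 t 39.5 tcp [ 0.4356 -0.1613  0.1999] w 0.0853 F [0.  0.1 0.2]
```

View pics/w8.png

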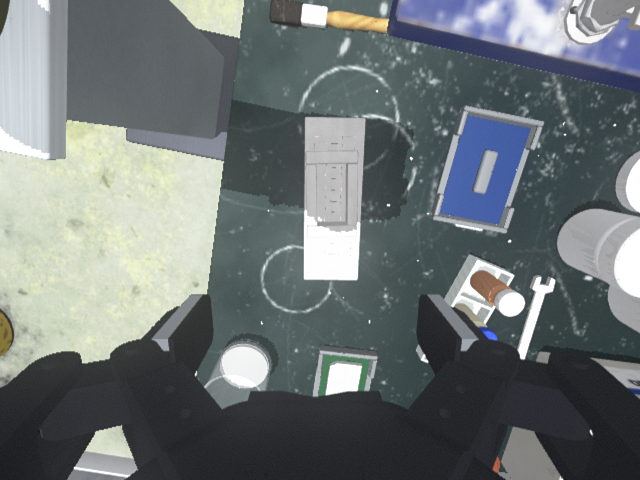

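The scraper is in the tray within 1 mm. The applicator (335,185) and gauge are clear to take, so the applicator is next.

Run:
```python
from h import *
pick(.4464,-.133,-.0135,1.774,90,up=.08,pre=.08)
ctrl.movep([.5984,-.081,.08],quat(1.571))
im,d,K,W=grab("wrist");cv2.imwrite("pics/w9.png",im);np.savez("pics/w9.npz",d=d,K=K,W=W);st()
b,g,r=[im[...,i].astype(int) for i in range(3)]
```

```text
down t 41.0 tcp [ 0.4468 -0.1331 -0.013 ] w 0.0856 F [ 1.1 -0.1 -0.2]
closed t 41.5 tcp [ 0.4468 -0.1331 -0.0126] w 0.0483 F [-1.8 -1.  11.7]
up t 42.4 tcp [ 0.4459 -0.1331  0.066 ] w 0.0481 F [-0.6 -0.  -3.6]
 t 43.1 tcp [ 0.5971 -0.0813  0.0789] w 0.0482 F [-0.2 -1.  -3.4]
```

View pics/w9.png

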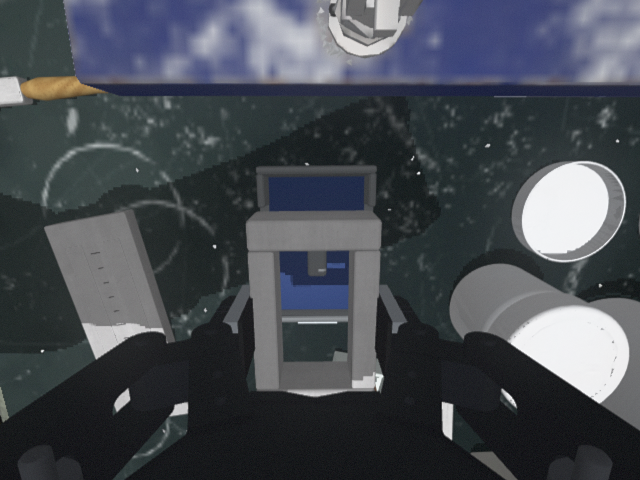

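Run:
```python
from h import *
place(.5984,-.081,-.0208,1.571,.08)
release(.12);st()
ctrl.movep([.5984,-.13,.2],quat(1.571))
im,o=look((.5984,-.081),.06,{'appl':(.021,.03,.026)});cv2.imwrite("pics/w10.png",im)
ctrl.movep([.435,-.18,.2],quat(1.754))
im,o=look((.451,-.143),.11,{'gauge':(.007,.02,.0125)},vmax=330);st()
```

```text
at t 45.1 tcp [ 0.5982 -0.0811 -0.0209] w 0.0484 F [-0.7 -0.4 -2.1]
open t 45.6 tcp [ 0.5986 -0.0809 -0.0207] w 0.0852 F [ 0.1 -0.1  0.1]
 t 46.9 tcp [ 0.5981 -0.081   0.1192] w 0.0853 F [-0.5  0.7 -0.2]
appl 2525 c 0.5974 -0.0812 size 49.1 83.4 yaw 1.588 z 0.0251
gauge 9679 c 0.4505 -0.1435 size 59.7 168.4 yaw 1.754 z 0.012
 t 48.2 tcp [ 0.4359 -0.1794  0.1999] w 0.0855 F [-1.   0.8  0.5]
```

Run:
```python
from h import *
pick(.4507,-.1436,-.0285,1.754,120,up=.11,pre=.09)
ctrl.movep([.4202,.2083,.085],quat(1.385))
im,d,K,W=grab("wrist");cv2.imwrite("pics/w11.png",im);np.savez("pics/w11.npz",d=d,K=K,W=W);st()
```

```text
down t 49.9 tcp [ 0.4511 -0.1437 -0.028 ] w 0.0857 F [0.4 0.  0.1]
closed t 50.3 tcp [ 0.4514 -0.1438 -0.027 ] w 0.057 F [-3.7  2.  19.4]
up t 51.5 tcp [ 0.4502 -0.1435  0.0809] w 0.0563 F [ 0.6  0.  -6.7]
 t 52.9 tcp [0.4207 0.2067 0.0847] w 0.0563 F [-0.1 -0.6 -6.4]
```

View pics/w11.png

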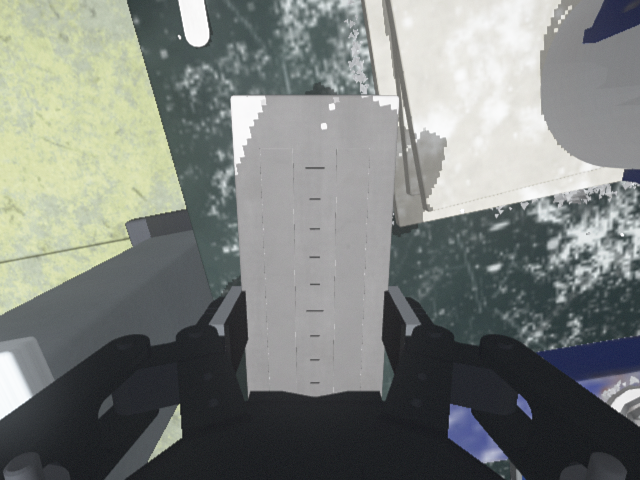

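The gauge is held square but hides the tray, so I'll cross-check the tray fit from the first side picture (all trays visible there) before lowering.

Run:
```python
from h import *
im=cv2.imread("pics/side0.png");c=vision.camera_info("side");K=c['mtx'];W=np.eye(4);W[:3,:3]=c['R'].T;W[:3,3]=-c['R'].T@c['t']
b,g,r=[im[...,i].astype(int) for i in range(3)]
for n,m,box in(('red',(r>80)&(g<60)&(b<60),(225,275,195,240)),('green',(g>r+25)&(g>b+15),(315,400,305,370))):
    M=np.zeros(m.shape,np.uint8);M[box[2]:box[3],box[0]:box[1]]=m[box[2]:box[3],box[0]:box[1]]
    v,u=np.nonzero(M);X=at_z(np.c_[u,v],.004,K,W)[:,:2];print(n,len(u),cv2.minAreaRect((X*1000).astype(np.float32)))
```

```text
red 600 ((423.35284423828125, 215.8992919921875), (166.64833068847656, 74.64628601074219), 80.97303771972656)
green 1281 ((511.5125732421875, -371.7186279296875), (56.322975158691406, 101.02391052246094), 4.34594202041626)
```

Allowing for the lip hiding the near end (20 mm short, so a 10 mm shift), the side fit agrees with (0.420, 0.208) within 2 mm. Lowering with a force check.

Run:
```python
from h import *
x,y=.4204,.2083
ctrl.movep([x,y,.085],quat(1.385));ctrl.movel([x,y,-.01],max_speed=.1);ctrl.movel([x,y,-.0215],max_speed=.03);ctrl.pause(.2);st('near')
z=-.0215
while z>-.0255 and get_state()['contact_force'][2]<-2:
    z-=.0005;ctrl.movel([x,y,z],max_speed=.03)
st('z %.4f'%z)
release(.1)
ctrl.movep([.42,.15,.2],quat(1.385))
im,o=look((x,y),.11,{'gauge':(.0125,.022,.0165)},vmax=330);cv2.imwrite("pics/w12.png",im);st()
ctrl.movep([.45,-.15,.4],quat(0));
im,o=look((.5113,-.3748),.05,{'scraper':(.0085,.014,.0105)})
cv2.imwrite("pics/w13.png",im);st()
```

```text
near t 55.0 tcp [ 0.4205  0.2084 -0.0214] w 0.0564 F [-1.   0.3 -7.1]
z -0.0230 t 55.7 tcp [ 0.4205  0.2083 -0.0228] w 0.0565 F [-0.9 -0.9 -1.1]
open t 56.1 tcp [ 0.4206  0.2084 -0.0229] w 0.0854 F [0.5 0.4 0.3]
gauge 10440 c 0.4199 0.2087 size 168.2 59.7 yaw 1.385 z 0.016
 t 57.9 tcp [0.4197 0.1498 0.1993] w 0.0856 F [ 0.  -0.3  0.4]
scraper 1170 c 0.5108 -0.3745 size 37.7 89.0 yaw 1.647 z 0.0099
 t 59.3 tcp [ 0.4501 -0.1485  0.3992] w 0.0858 F [ 0.  -0.  -0.3]
```

View pics/w13.png

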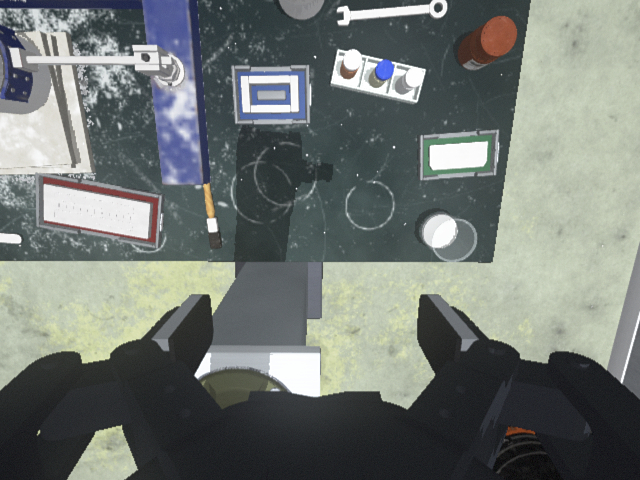

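View pics/w12.png

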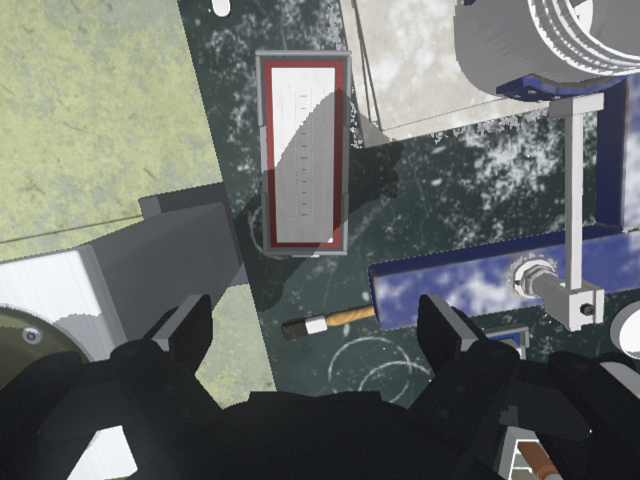

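All four pieces sit in their places with felt showing all round: gauge (98,210), frame round its block (271,95), scraper (458,155), vial (383,72). The beaker and jar are where they were. Handing in.

```bash
python3 -c "
from station import ticket;print(ticket.close_job())"
```

```text
the job is handed in; nothing more can be done
None
```

I took the pile apart from the top down, put each piece in its tray and handed the job in at about 59 s of the 125 s. The hand-in gives no verdict, so what follows rests on my own checks.

**Last checks**

| Piece | Place | Distance from tray centre | Top height, measured / expected |
|---|---|---|---|
| Scraper | green felt | about 1 mm | 10 / 10.5 mm |
| Frame applicator | blue felt, round its block | about 1 mm | 25 / 26 mm |
| Grind gauge | red felt | under 1 mm | 16 / 16.5 mm |
| Vial | middle cell of the vial tray | not measured (looked upright and in the cell in the pictures) | not measured |

- **Alignment:** the angles to the trays are within 0.02 rad.
- **Bystanders:** the beaker and jar looked undisturbed in the last picture. I did not measure their positions again.
- **Robot:** it ended clear of everything, with the gripper open.

**What disagreed**
- **Fingertips:** the shut fingertips sit about 25 mm behind the stated TCP. Both cameras' depth showed it and a light touch on the worktop confirmed it. I corrected the later grasps, but the vial had already been picked up, by its cap rather than its body.
- **Finger opening:** it read 1.5 to 4 mm below the true widths while gripping.
- **Red tray:** in the side view the lip seems to hide the tray's near end, so that fit was shifted by about 8 mm. Allowing for that, it agreed with the wrist view to about 2 mm.

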